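Open the laptop and raise the overhead phone stand

ROBOT

A 6-joint arm with a two-finger parallel gripper is mounted at the origin on the work surface. World frame = base frame: x ahead of the robot, y to its left, z up, the work surface at z = 0. Lengths are in m, angles in rad, forces in N, time in s.
With the tool pointing down it reaches from about 0.4 to 0.925 m from the base axis. Payload 3.4 kg.
Tool frame: the origin (TCP) lies midway between the tips of the shut fingers; the grasp point (between the pads) lies r.grip_depth behind it (r.grip_depth is the distance from the TCP to the grasp point, in m); z points along the fingers, y is the line along which they close (so a half turn about z gives the same grasp; the last joint's range is limited). The gripper opens to 85 mm and grips with 20 to 120 N. Pads are 22 mm wide; open, the fingers measure 114 mm over their backs; the gripper's body (76 mm by 85 mm) begins 54 mm behind the grasp point. The pads swing forward as they close: fully open they stand 13 mm farther back than shut.
Start: joints at [-1.258, 0.307, 1.506, -0, 1.328, -0.073], TCP at [0.216, -0.533, 0.231] pointing down, gripper open.
Joint ranges: [-3.12, 3.12], [-1.05, 2.28], [0.14, 2.33], [-1.42, 4.57], [0.1, 2.73], [-2.68, 2.68]. Speed limits (rad/s): [2.57, 2.57, 3.14, 3.14, 3.14, 3.14].

INTERFACE

Orientations are given as a unit quaternion [x, y, z, w].
In Python, from bench import telemetry, eyes, workorder, r gives the robot as it stands.
- The arm moves only by the tool drive_tool, never from a script. Its argument "deltas" is a list of rows, each a list of 3 entries, a list of its own where there are three numbers: the closure, from 0 (fully open) to 1 (shut), then the shift along the tool's x, y, z in mm, then the turn about the tool's z in degrees. A call has 1 to 12 rows; each row is the pose to reach, as a shift and turn from the pose commanded when the call began, along the tool's axes at that moment; what a row does not reach only later rows make up. A row lasts 1/10 s, in which the tool goes at most 50 mm and 8.59 degrees, less where a joint would pass 70% of its speed; a pose out of reach is approached as far as the arm can. A call with a gripper value outside its range is refused whole. The fingers move at their own pace and stop on an object; "force" is the grip in N (left out, the last holds). Time passes only in rows, so rows that repeat a pose let the fingers close. It gives the time, the measured TCP pose, the force and the opening at its end, in the units of the state.
- telemetry.get_state(): the state, without advancing time (a new reading comes with each control period).
- eyes.snapshot(name): name is "scene" or "side" or "wrist"; returns a dict with "pixels" (400x640x3 uint8, red, green, blue), "fov_y" (degrees; the focal length in pixels is half the picture's height over the tangent of half this angle, whatever the lens; pixels are square), "cx", "cy" (the principal point, pixels), "dist" ([k1, k2, p1, p2, k3] as OpenCV has them; the pictures are not rectified), "view" (4x4, takes a point from world to camera coordinates); the wrist camera has in their place "hand_eye" (4x4, takes a point from camera to tool coordinates, whose origin is the TCP and whose axes are the flange's). Camera axes: x right, y up, looking along -z (the intrinsics and any distortion apply to the point x, -y, -z); pixel columns grow to the right and rows downward; lengths in m; the calibration is good to about 2 mm. A picture is of the moment at which its call begins: read the wrist's pose just before it. There is no depth.
- workorder.sign_off(): hands the job in, once; it reports no verdict.
The state is a dict: "t": time; "q": joint angles; "qd": joint speeds; "tau": joint torques, N m; "position": TCP position; "eef_rot": TCP orientation; "contact_force": force on the tool from outside, world axes, zero at the start; "ft_torque": the same for the moment, N m; "finger_gap": finger opening in m.
Only numpy, scipy, OpenCV 4.12 (cv2) and the standard library are available. Lean on these libraries where they do the work, as an engineer would, in place of code of your own. Each camera call takes 0.05 s, during which the arm holds its last target. There are 200 camera calls.

TASK

Get the counter ready for the online knitting lesson: first open the laptop screen further until it leans back a little past upright, about 105 degrees from the keyboard, so that the phone's picture can be watched. Then squeeze the release button of the phone stand's grip and, with it squeezed, pull the column up past its first stop to the second stop, the very top of its travel. Finish while holding it there with the button still squeezed, so that I can tighten the clamp screw, and leave the dish, needle jar, mug and tape measure where they are.

Things in the scene. Friction and masses are not known exactly. Their poses are not given: they have to be found in the camera images.
- laptop: Aluminium laptop, 290 mm wide (y) and 200 mm deep (x), base 14 mm thick; it does not slide on its rubber feet. Origin: centre of the base's underside; x points from the front edge (towards the robot) to the hinge, z up. It stands left or right of the phone stand.
- screen (a joint): Opening angle of the laptop screen in rad: 0 closed on the keyboard, pi/2 upright, 2.4 its limit; 105 degrees is 1.83. It starts about half open, 0.85 to 1.15. The hinge is stiff: the screen stays where it is left; moving it takes about 2 to 4 N at its free edge.
- screen_hinge (a point): Middle of the screen's hinge line, at the laptop's far edge, 17 mm above the counter; the line runs along the laptop's y. The frame turns with the screen: its -x points along the panel from the hinge to the free edge, and y stays the laptop's y.
- screen_edge (a point): Middle of the screen's free edge, 195 mm from the hinge; the panel is 288 mm wide and 6 mm thick. At the start this edge leans towards the robot: it can be pushed away (along the laptop's +x) with closed fingertips set down some 25 mm lower than the edge on its keyboard side, or pinched. Frame parallel to that of screen_hinge.
- stand: Overhead phone stand, fixed to the counter: white board 260 x 160 x 10 mm (from 60 mm behind the origin to 200 mm ahead along its x), steel post 16 mm thick, and around the post the telescoping column: clamp collar with thumb screw at its foot, aluminium sleeve 24 mm thick, boom with phone, grip on top. Origin: underside of the board, on the post's axis; z up.
- phone (a point): Middle of the phone (148 x 71 x 8 mm, flat, long side along the boom) in a clamp under the boom; the boom runs from the sleeve along the stand's +x, 20 mm above this point, which is 148 mm from the post and 128 mm above the counter when the column is down. Moves with the column; frame parallel to the stand's.
- grip (a point): Centre of the grip, on the post's axis; 190 mm above the counter with the column down, 310 mm at the second stop. Black block 40 mm (stand's x) x 30 mm (y) x 50 mm (z), top 25 mm above this point, nothing above it. Squeezed with fingers that close along the stand's y, one on the release button, one on the plain face behind it. Frame parallel to the stand's.
- button_face (a point): Middle of the grey release button's outer face, 26 mm wide and 34 mm high, on the grip's +y face at the height of the grip's centre; 6 mm proud when out, so grip and button measure 36 mm across, 30 mm when pressed. Frame parallel to the stand's.
- release (a joint): Travel of the release button in m: 0 out, 0.006 pressed flush with the grip. Springs out; full travel takes about 8 N. Grip with 20 to 40 N to squeeze it and carry the column.
- column (a joint): Height of the column in m: 0 fully down (start), first stop 0.060, second stop 0.120, the end of its travel. Button out: locked at 0 and at the first stop. Button pressed more than half way: it slides freely (0.45 to 0.75 kg) and runs past the first stop without catching. The second stop does not lock: let go there, the column sinks back to the first stop.
- button_dish: Bystander: round wooden dish of buttons on the stand's board below the phone, 80 mm across, 18 mm high. Origin: centre of its underside.
- needle_jar: Bystander: white ceramic jar of knitting needles, 80 mm across, 100 mm high, needles up to 230 mm; beyond the work, in the middle. Origin: centre of its underside.
- mug: Bystander: blue mug, 82 mm across, 92 mm high, at the far left of the counter. Origin: centre of its underside.
- tape_measure: Bystander: round white tape measure case, 54 mm across, 16 mm high, between laptop and stand. Origin: centre of its underside.

How it is judged:
On the way, in this order (a step that is already met when the one before it is completed fails the run):
1. the laptop screen stands still, a little past upright: 105 degrees, give or take 10, while the column is still down (value of joint screen between 1.66 and 2.007 rad and velocity of joint screen between -0.05 and 0.05 rad/s and value of joint column below 0.01 m), for 0.3 s.
2. the release button is squeezed while the column is still down (value of joint release above 0.0045 m and value of joint column below 0.01 m), for 0.1 s.
At the end, for the whole second after the job is handed in: The column is at the second stop (no more than 7 mm below it), held there by fingers that keep the release button squeezed (at least 4.5 mm of its 6 mm, 4 N or more on the grip), and the screen still stands at 105 degrees, give or take 10 (value of joint column above 0.113 m and value of joint release above 0.0045 m and contact force between the fingers and stand above 4 N and value of joint screen between 1.66 and 2.007 rad); the arm keeps its last pose, push and grip.
It fails at once if the dish of buttons pushed more than 20 mm from its place (distance of button_dish from where it was at the start of the episode above 0.02 m).
It fails at once if the needle jar pushed more than 20 mm from its place (distance of needle_jar from where it was at the start of the episode above 0.02 m).
It fails at once if the mug pushed more than 20 mm from its place (distance of mug from where it was at the start of the episode above 0.02 m).
It fails at once if the tape measure pushed more than 20 mm from its place (distance of tape_measure from where it was at the start of the episode above 0.02 m).
It also fails if it takes over 58 s, if anything falls off the work surface, if the arm or the gripper's body presses on something with over 40 N, if the wrist force passes 120 N, or if a joint passes its speed limit or range.

## Working session

There is one attempt and no reset: what is moved stays moved. The work goes in short steps, Python scripts to look and compute and a tool call to move; the robot and the scene stay as the last step left them, time stands still between calls to the robot, and variables do not carry over. Pictures are saved under pics/ and viewed, on a budget of 10 in all, crops included, one or two more only if the job needs it, and the job is handed in when it is done.

Besides the shell and the picture viewer there is one more tool, called after "Call:" in YAML: its name, and indented under it one key for each argument. drive_tool: Moves the arm, as the interface text tells. Its arguments: {"type":"object","properties":{"deltas":{"type":"array","items":{"type":"array"}},"force":{"type":"number"}},"required":["deltas"]}

```bash
mkdir -p pics; cat > h.py <<'E'
import numpy as np, cv2
from bench import telemetry, eyes, workorder, r
from scipy.spatial.transform import Rotation as R
def snap(n):
    s=telemetry.get_state(); d=eyes.snapshot(n); p=d["pixels"]; h,w=p.shape[:2]
    f=h/2/np.tan(np.radians(d["fov_y"])/2)
    d["K"]=np.array([[f,0,d["cx"]],[0,f,d["cy"]],[0,0,1.]]); d["D"]=np.array(d["dist"],float)
    if "view" in d: V=np.array(d["view"])
    else:
        T=np.eye(4);T[:3,:3]=R.from_quat(s["eef_rot"]).as_matrix();T[:3,3]=s["position"]
        V=np.linalg.inv(T@np.array(d["hand_eye"]))
    d["V"]=np.diag([1,-1,-1,1])@V   # opencv camera
    return d
def save(d,name): cv2.imwrite("pics/"+name,cv2.cvtColor(d["pixels"],cv2.COLOR_RGB2BGR))
def ray(d,uv):
    u=cv2.undistortPoints(np.array(uv,float).reshape(-1,1,2),d["K"],d["D"]).reshape(-1,2)
    Rm,t=d["V"][:3,:3],d["V"][:3,3]
    v=np.c_[u,np.ones(len(u))]@Rm; return -Rm.T@t, v/np.linalg.norm(v,axis=1)[:,None]
def onz(d,uv,z):
    o,v=ray(d,uv); return o+v*((z-o[2])/v[:,2])[:,None]
def proj(d,P):
    rv,_=cv2.Rodrigues(d["V"][:3,:3]); return cv2.projectPoints(np.array(P,float).reshape(-1,1,3),rv,d["V"][:3,3],d["K"],d["D"])[0].reshape(-1,2)
def tri(obs):
    A=0;b=0
    for d,uv in obs:
        o,v=ray(d,[uv]);M=np.eye(3)-np.outer(v[0],v[0]);A=A+M;b=b+M@o
    return np.linalg.solve(A,b)
E
python3 - <<'E'
from h import *
import pickle
print(telemetry.get_state(), r.grip_depth)
for n in ("scene","side"):
    d=snap(n); save(d,n+".png"); pickle.dump(d,open(n+".pkl","wb")); print(n,d["K"][0,0],d["D"],-d["V"][:3,:3].T@d["V"][:3,3])
E
```

```text
{'t': 0.0, 'q': array([-1.25851557e+00,  3.07596275e-01,  1.50766899e+00, -9.97083887e-07,
        1.32839214e+00, -7.35295385e-02]), 'qd': array([ 0.00287818,  0.0023484 ,  0.00053912, -0.00145798,  0.00200488,
       -0.00038727]), 'tau': array([ 9.57900920e-04, -4.57548058e+01, -2.51913947e+01,  3.27052987e-05,
        1.33026182e-02, -9.05495625e-07]), 'position': array([ 0.21612624, -0.53208928,  0.23036936]), 'eef_rot': array([ 9.81450883e-01,  1.91710975e-01, -1.23428491e-04, -1.02497181e-03]), 'contact_force': array([0.57110803, 0.66983379, 0.00457692]), 'ft_torque': array([0.04919693, 0.00849726, 0.00670785]), 'finger_gap': 0.08522159140410822} 0.0187
scene 491.4953483986091 [-0.15225619  0.          0.          0.          0.        ] [ 1.56305104 -0.51181427  0.90179422]
side 505.26886623056936 [-0.08576771  0.          0.          0.          0.        ] [-0.30635027  1.01507173  1.09198512]
```

View pics/scene.png

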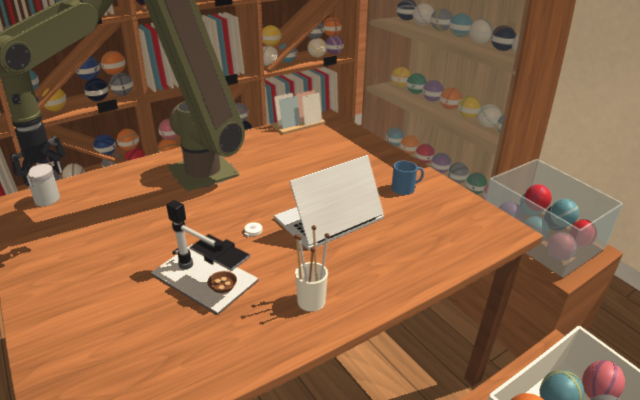

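View pics/side.png

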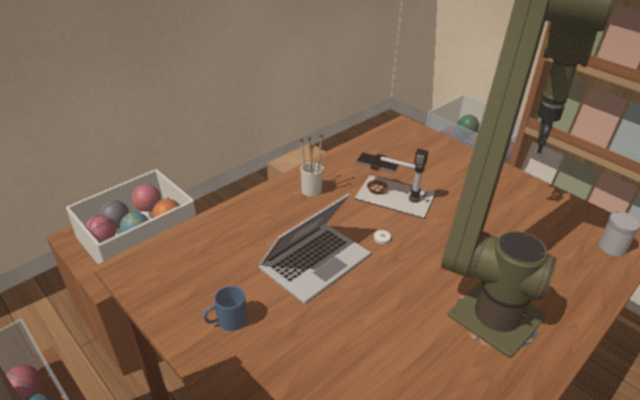

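```bash
python3 - <<'E'
from h import *
import pickle
a=pickle.load(open("scene.pkl","rb"));b=pickle.load(open("side.pkl","rb"))
np.set_printoptions(precision=3,suppress=True)
print("grip top",onz(a,[(177,205)],.215),onz(b,[(421,153)],.215),tri([(a,(177,205)),(b,(421,153))]))
print("board scene",onz(a,[(153,272),(217,308),(257,281)],.01))
print("board side",onz(b,[(357,198),(428,214),(434,194),(372,178)],.01))
print("lap side",onz(b,[(262,265),(307,296),(370,256)],.012))
print("tape",onz(a,[(254,229)],.016),onz(b,[(382,237)],.016))
print("hinge scene",onz(a,[(304,243),(383,215)],.014))
print("edge corner R(-y)",tri([(a,(292,180)),(b,(348,198))]))
o,v=ray(a,[(292,180),(366,159)]);print(o,v)
def crop(d,x0,y0,x1,y1,s):return cv2.resize(d["pixels"][y0:y1,x0:x1],None,fx=s,fy=s,interpolation=cv2.INTER_CUBIC)
A=crop(a,140,150,400,320,3);B=crop(b,250,130,450,305,3)
cv2.imwrite("pics/a3.png",A[...,::-1]);cv2.imwrite("pics/b3.png",B[...,::-1])
E
```

```text
grip top [[ 0.501 -0.245  0.215]] [[ 0.484 -0.23   0.215]] [ 0.49  -0.241  0.208]
board scene [[ 0.472 -0.337  0.01 ]
 [ 0.692 -0.24   0.01 ]
 [ 0.655 -0.108  0.01 ]]
board side [[ 0.634 -0.098  0.01 ]
 [ 0.405 -0.214  0.01 ]
 [ 0.461 -0.326  0.01 ]
 [ 0.682 -0.233  0.01 ]]
lap side [[0.594 0.367 0.012]
 [0.41  0.35  0.012]
 [0.399 0.094 0.012]]
tape [[ 0.448 -0.011  0.016]] [[0.43  0.002 0.016]]
hinge scene [[0.586 0.082 0.014]
 [0.598 0.372 0.014]]
edge corner R(-y) [0.502 0.097 0.182]
[ 1.563 -0.512  0.902] [[-0.748  0.428 -0.507]
 [-0.682  0.563 -0.467]]
```

View pics/a3.png

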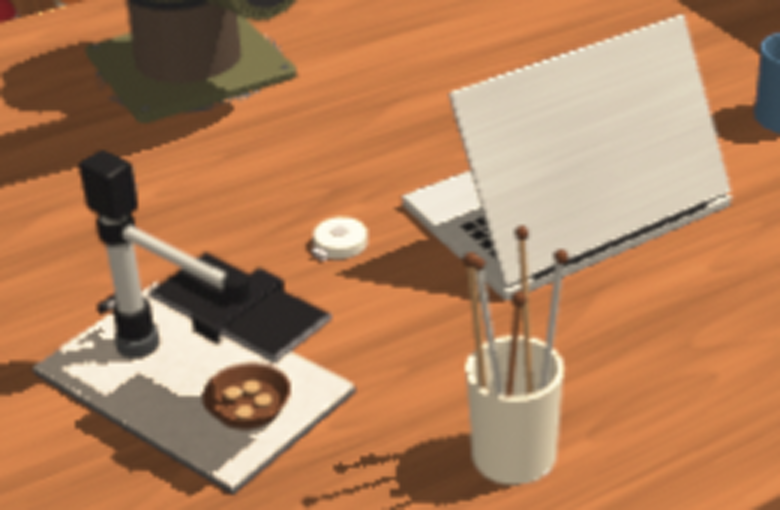

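View pics/b3.png

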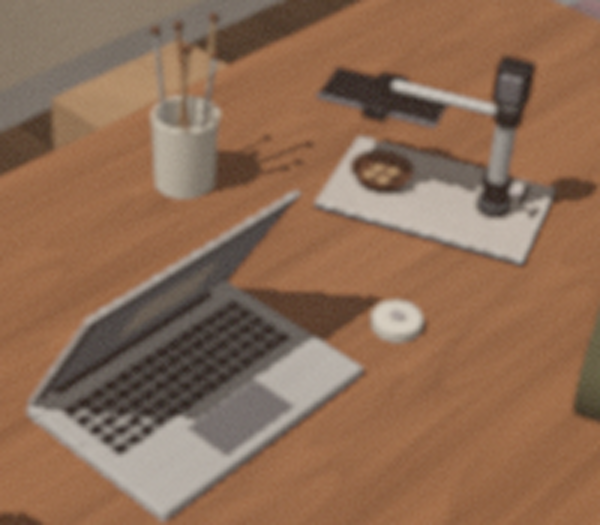

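```bash
python3 - <<'E'
from h import *
import pickle
a=pickle.load(open("scene.pkl","rb"));b=pickle.load(open("side.pkl","rb"))
np.set_printoptions(precision=3,suppress=True)
print("grip top",tri([(a,(175.7,205)),(b,(422,151))]), "button",onz(b,[(421.7,158.3)],.19))
print("edge corners",tri([(a,(291,180.7)),(b,(349.3,194.3))]),tri([(a,(368,155.3)),(b,(280,236.7))]))
print("base far scene",onz(a,[(307.7,247.3),(383.3,217.3)],.007), "side fl,fr front",onz(b,[(260,266),(304.3,302.7),(370.7,253.3)],.01))
print("board scene",onz(a,np.array([(37,370),(232,488),(353,388)])/3+[140,150],.008))
print("board side",onz(b,np.array([(318,205),(523,262),(552,187),(362,137)])/3+[250,130],.01))
print("jar",onz(a,[(312,303)],0))
E
```

```text
grip top [ 0.492 -0.247  0.211] button [[ 0.484 -0.239  0.19 ]]
edge corners [0.509 0.087 0.186] [0.502 0.369 0.187]
base far scene [[0.601 0.085 0.007]
 [0.601 0.371 0.007]] side fl,fr front [[0.596 0.373 0.01 ]
 [0.398 0.372 0.01 ]
 [0.407 0.082 0.01 ]]
board scene [[ 0.474 -0.34   0.008]
 [ 0.705 -0.246  0.008]
 [ 0.648 -0.103  0.008]]
board side [[ 0.635 -0.094  0.01 ]
 [ 0.403 -0.19   0.01 ]
 [ 0.468 -0.335  0.01 ]
 [ 0.696 -0.241  0.01 ]]
jar [[ 0.795 -0.023  0.   ]]
```

Call:
drive_tool:
  deltas:
    - [1,[100,-100,-70],0]
    - [1,[370,-370,-70],22]
    - [1,[370,-370,-70],22]
    - [1,[370,-370,-70],22]
    - [1,[370,-370,-70],22]
    - [1,[370,-370,-70],22]
    - [1,[370,-370,-70],22]
    - [1,[370,-370,-70],22]
    - [1,[370,-370,-70],22]
    - [1,[370,-370,-70],22]
    - [1,[370,-370,-70],22]
    - [1,[370,-370,-70],22]
  force: 30

```text
t: 1.3
position: [0.4211, -0.0472, 0.3016]
eef_rot: [1.0, 0.004, 0.001, -0.001]
contact_force: [-1.2, -0.9, 0.2]
finger_gap: 0.0001
```

Call:
drive_tool:
  deltas:
    - [1,[40,-275,0],0]
    - [1,[40,-275,0],0]
    - [1,[40,-275,0],0]
    - [1,[40,-275,0],0]
    - [1,[40,-275,0],0]
    - [1,[40,-275,0],0]
    - [1,[40,-275,0],0]
    - [1,[40,-275,50],0]
    - [1,[40,-275,100],0]
    - [1,[40,-275,137],0]
    - [1,[40,-275,137],0]

```text
t: 2.4
position: [0.4548, 0.2208, 0.1593]
eef_rot: [1.0, 0.0, -0.006, 0.003]
contact_force: [-0.9, -0.7, 0.1]
finger_gap: -0.0003
```

```bash
python3 - <<'E'
from h import *
d=snap("side");save(d,"s2.png");s=telemetry.get_state();print(s["t"],s["position"],s["contact_force"])
A=d["pixels"][120:320,200:440];B=cv2.resize(A,None,fx=3,fy=3,interpolation=cv2.INTER_CUBIC);cv2.imwrite("pics/s2z.png",B[...,::-1])
E
```

```text
2.45 [0.45727366 0.22194459 0.16222238] [ 0.15125485 -0.95179351  1.72558052]
```

View pics/s2z.png

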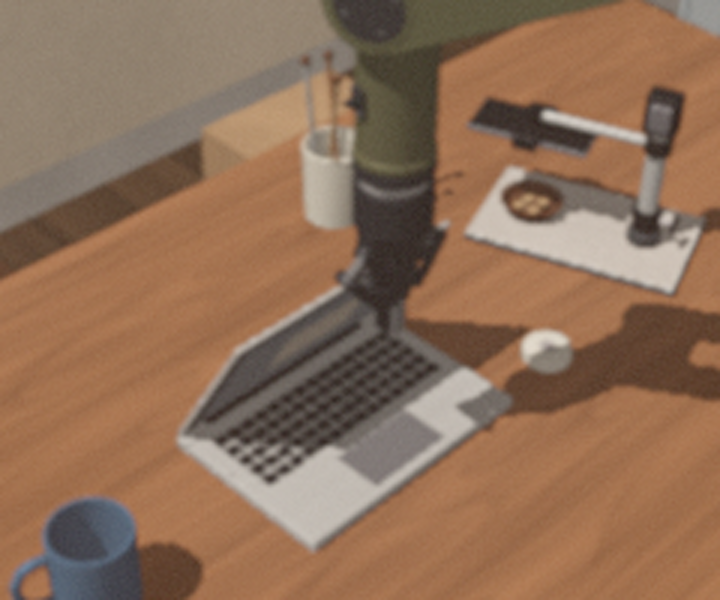

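Call:
drive_tool:
  deltas:
    - [1,[20,0,0],0]
    - [1,[35,0,0],0]
    - [1,[50,0,0],0]
    - [1,[65,0,0],0]
    - [1,[80,0,0],0]
    - [1,[95,0,0],0]
    - [1,[110,0,0],0]
    - [1,[125,0,0],0]
    - [1,[135,0,0],0]
    - [1,[140,0,0],0]
    - [1,[140,0,0],0]

```text
t: 3.55
position: [0.6008, 0.2243, 0.1648]
eef_rot: [1.0, 0.001, 0.001, -0.0]
contact_force: [0.4, -0.1, -0.7]
finger_gap: -0.0001
```

```bash
python3 - <<'E'
from h import *
import pickle
d=snap("side");e=snap("scene");pickle.dump((d,e),open("p.pkl","wb"));s=telemetry.get_state();print(s["t"],s["position"],s["contact_force"])
f=lambda d,x,y,w,h,s:cv2.resize(d["pixels"][y:y+h,x:x+w],None,fx=s,fy=s,interpolation=cv2.INTER_CUBIC)
B=np.hstack([f(d,240,140,130,140,3),f(e,280,120,130,140,3)]);cv2.imwrite("pics/s3.png",B[...,::-1])
for n,th in (("95",95),("100",100),("105",105),("110",110)):
    t=np.radians(th); P=[(.6-.195*np.cos(t),y,.017+.195*np.sin(t)) for y in (.085,.372)]
    print(th,(proj(d,P)-[240,140])*3,(proj(e,P)-[280,120])*3+[390,0])
E
```

```text
3.65 [0.59970254 0.22424992 0.16408346] [-0.1685219  -0.41108877  0.00255288]
95 [[255.68879108  97.0448269 ]
 [ 35.54133394 211.5443185 ]] [[481.25773734 210.84569243]
 [727.56934772 129.59389899]]
100 [[244.42135762  92.09387516]
 [ 24.73954521 205.1636396 ]] [[491.43604948 221.46769603]
 [738.5187295  138.60814893]]
105 [[233.4497348   88.46825123]
 [ 14.37644569 200.21980672]] [[501.61005743 233.53578769]
 [749.3004603  148.95537268]]
110 [[222.8642681   86.17101606]
 [  4.53369369 196.72200657]] [[511.67660394 246.96003953]
 [759.80445337 160.56035387]]
```

View pics/s3.png

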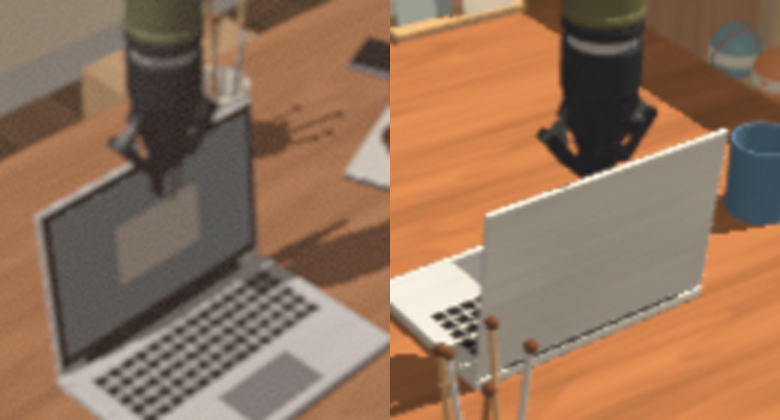

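Call:
drive_tool:
  deltas:
    - [1,[8,0,0],0]
    - [1,[16,0,0],0]
    - [1,[22,0,0],0]
    - [1,[25,0,0],0]
    - [1,[25,0,0],0]
    - [1,[25,0,0],0]
    - [1,[10,0,0],0]
    - [1,[-30,0,0],0]
    - [1,[-70,0,0],0]
    - [1,[-80,0,-50],0]
    - [1,[-80,0,-100],0]
    - [1,[-80,0,-140],0]

```text
t: 4.85
position: [0.5199, 0.2248, 0.3077]
eef_rot: [1.0, 0.001, 0.002, -0.001]
contact_force: [0.6, 0.6, 0.2]
finger_gap: 0.0001
```

```bash
python3 - <<'E'
from h import *
import pickle
d=snap("side");e=snap("scene");pickle.dump((d,e),open("p.pkl","wb"));s=telemetry.get_state();print(s["t"],s["position"],s["contact_force"])
f=lambda d,x,y,w,h,s:cv2.resize(d["pixels"][y:y+h,x:x+w],None,fx=s,fy=s,interpolation=cv2.INTER_CUBIC)
B=np.hstack([f(d,240,140,130,140,3),f(e,280,120,130,140,3)]);cv2.imwrite("pics/s4.png",B[...,::-1])
E
```

```text
4.95 [0.52402979 0.22606267 0.31282488] [-0.00991934  0.95662275 -0.41585481]
```

View pics/s4.png

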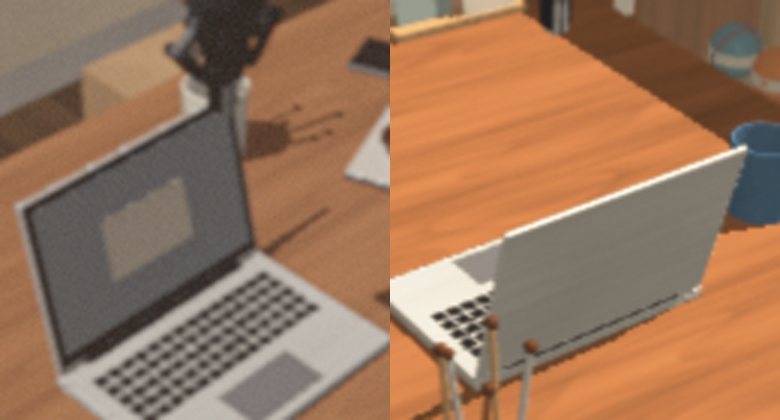

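Call:
drive_tool:
  deltas:
    - [0,[-32,471,0],0]
    - [0,[-32,471,0],-24.5]
    - [0,[-32,471,0],-24.5]
    - [0,[-32,471,0],-24.5]
    - [0,[-32,471,0],-24.5]
    - [0,[-32,471,0],-24.5]
    - [0,[-32,471,0],-24.5]
    - [0,[-32,471,0],-24.5]
    - [0,[-32,471,0],-24.5]
    - [0,[-32,471,0],-24.5]
    - [0,[-32,471,0],-24.5]
    - [0,[-32,471,0],-24.5]

```text
t: 6.15
position: [0.4884, -0.2476, 0.3041]
eef_rot: [0.977, 0.212, 0.0, 0.0]
contact_force: [0.1, -0.1, -0.2]
finger_gap: 0.0854
```

```bash
python3 - <<'E'
from h import *
import pickle
d=snap("wrist");save(d,"w1.png");pickle.dump(d,open("w.pkl","wb"));s=telemetry.get_state();print(s["t"],s["position"],s["eef_rot"],-d["V"][:3,:3].T@d["V"][:3,3],d["V"][2,:3])
E
```

```text
6.2 [ 0.48840263 -0.2464557   0.30419108] [ 9.77123436e-01  2.12672642e-01  3.50820361e-04 -1.22105044e-04] [ 0.54850535 -0.21916615  0.44754375] [-0.23843401 -0.10892098 -0.96503132]
```

View pics/w1.png

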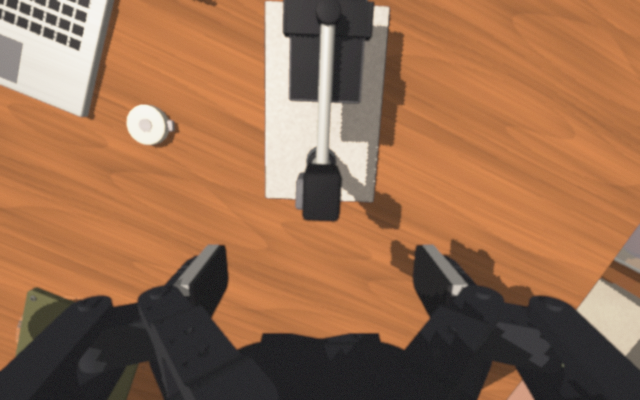

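```bash
python3 - <<'E'
from h import *
import pickle
d=pickle.load(open("w.pkl","rb"));np.set_printoptions(precision=3,suppress=True)
g=cv2.cvtColor(d["pixels"],cv2.COLOR_RGB2GRAY)
print(g[160:228:3,290:350:5])
c=onz(d,[(303.5,220),(339,220.5)],.215);print(c,np.linalg.norm(c[0]-c[1]))
u=c[0]-c[1];yaw=np.degrees(np.arctan2(-u[0],u[1]));print("yaw",yaw)
x=np.array([u[1],-u[0],0])/np.hypot(u[0],u[1]);ctr=c.mean(0)+x*.02;print("ctr",ctr)
# board edges yaw
b=onz(d,[(266,2),(265,198),(374,201),(388,8)],.01);print(b);
for p,q in((0,1),(3,2)):print(np.degrees(np.arctan2(*(b[p]-b[q])[[1,0]])))
s=telemetry.get_state();T=R.from_quat(s["eef_rot"]).as_matrix();print("delta mm",(ctr-s["position"])@T*1000)
E
```

```text
[[232 228 231 206  60 175 229 181  60  73 180 232]
 [231 229 230 210  46 123 173 145  62  71 130 214]
 [231 230 231 199  35  37  32  35  31  39 127 128]
 [232 228 232 142  33  34  33  33  32  32 119 127]
 [232 229 188  77  39  38  37  33  36  38  97 128]
 [232 232  98  47  50  45  46  47  47  45  67 127]
 [232 229 103  50  54  52  50  50  48  49  43 128]
 [233 210 133  47  55  52  50  49  51  49  46 128]
 [233 205 141  50  53  50  50  50  49  47  52 128]
 [232 206 143  49  54  51  52  48  49  45  78 132]
 [232 204 142  47  51  52  50  44  50  46 103 196]
 [230 186 139  47  52  49  48  49  45  45 103 230]
 [229 189 137  45  49  49  45  50  48  46 113 232]
 [143 144 135  47  47  48  50  46  48  49 113 229]
 [144 134 133  46  47  48  47  47  46  45  78 142]
 [139 133 131  44  45  46  47  45  46  45  93 129]
 [138 130 115  48  48  45  47  46  45  44  97 137]
 [143 142 130  46  45  47  46  43  46  44 103 138]
 [140 143 139  47  47  47  45  45  46  44 120 140]
 [141 141 141  47  46  49  44  46  46  42 129 143]
 [144 141 142 106  85  81  71  70  65  67 141 137]
 [138 139 138 140 141 143 145 144 141 136 140 142]
 [133 138 138 138 134 136 143 146 148 145 141 139]]
[[ 0.469 -0.241  0.215]
 [ 0.48  -0.267  0.215]] 0.028036674923339867
yaw 23.62537892257152
ctr [ 0.493 -0.246  0.215]
[[ 0.644 -0.101  0.01 ]
 [ 0.406 -0.196  0.01 ]
 [ 0.468 -0.343  0.01 ]
 [ 0.702 -0.244  0.01 ]]
21.7483934611351
22.885492212011272
delta mm [ 3.932  1.309 89.194]
```

Call:
drive_tool:
  deltas:
    - [0,[4,1,0],1.5]
    - [0,[4,1,40],1.5]
    - [0,[4,1,80],1.5]
    - [0,[4,1,115],1.5]
    - [0,[4,1,134],1.5]
    - [0,[4,1,134],1.5]
  force: 30

```text
t: 6.8
position: [0.4905, -0.2427, 0.1675]
eef_rot: [0.979, 0.201, -0.002, -0.002]
contact_force: [-0.4, 0.9, 0.0]
finger_gap: 0.0855
```

Call:
drive_tool:
  deltas:
    - [1,[0,0,0],0]
    - [1,[0,0,0],0]
    - [1,[0,0,0],0]
    - [1,[0,0,0],0]
    - [1,[0,0,0],0]
    - [1,[0,0,0],0]
    - [1,[0,0,0],0]
    - [1,[0,0,0],0]
    - [1,[0,0,0],0]
    - [1,[0,0,0],0]
  force: 30

```text
t: 7.8
position: [0.4933, -0.2463, 0.1721]
eef_rot: [0.98, 0.199, 0.001, 0.001]
contact_force: [0.1, 0.3, 6.2]
finger_gap: 0.0296
```

Call:
drive_tool:
  deltas:
    - [1,[0,0,-6],0]
    - [1,[0,0,-18],0]
    - [1,[0,0,-30],0]
    - [1,[0,0,-42],0]
    - [1,[0,0,-54],0]
    - [1,[0,0,-66],0]
    - [1,[0,0,-78],0]
    - [1,[0,0,-90],0]
    - [1,[0,0,-102],0]
    - [1,[0,0,-112],0]
    - [1,[0,0,-117],0]
    - [1,[0,0,-117],0]
  force: 35

```text
t: 9.0
position: [0.4933, -0.2463, 0.2877]
eef_rot: [0.98, 0.2, 0.001, 0.001]
contact_force: [6.1, -1.7, -5.4]
finger_gap: 0.0295
```

```bash
python3 - <<'E'
from h import *
s=telemetry.get_state();print(s["t"],s["position"],s["contact_force"],s["ft_torque"],s["finger_gap"])
E
```

```text
9.0 [ 0.49327056 -0.24632928  0.28769438] [ 6.11686894 -1.66997097 -5.40266237] [-0.09851331 -0.69700036 -0.5654864 ] 0.02947167141102477
```

Call:
drive_tool:
  deltas:
    - [1,[0,0,-2],0]
    - [1,[0,0,-4],0]
    - [1,[0,0,-5],0]
    - [1,[0,0,-5],0]
    - [1,[0,0,-5],0]
  force: 35

```text
t: 9.5
position: [0.4932, -0.2463, 0.2918]
eef_rot: [0.98, 0.2, 0.001, 0.0]
contact_force: [5.4, -3.4, -7.2]
finger_gap: 0.03
```

```bash
python3 - <<'E'
from h import *
d=snap("side");e=snap("scene");s=telemetry.get_state();print(s["t"],s["position"],s["contact_force"],s["finger_gap"])
f=lambda d,x,y,w,h,s:cv2.resize(d["pixels"][y:y+h,x:x+w],None,fx=s,fy=s,interpolation=cv2.INTER_CUBIC)
B=np.hstack([f(d,240,80,210,200,1.9),f(e,140,120,260,200,1.9)[:, :]]);B=B[:,:800];cv2.imwrite("pics/s5.png",B[...,::-1])
# expected phone centre and edges at column .12
P=np.array([.4925,-.246,0])+np.array([np.cos(.4)*.148,np.sin(.4)*.148,0])
for h in (0.06,.11,.12): print(h,(proj(d,P+[0,0,.128+h])-[240,80])*1.9,(proj(e,P+[0,0,.128+h])-[140,120])*1.9+[399,0])
E
```

```text
9.6 [ 0.49323706 -0.24633491  0.29174641] [ 5.18416086 -2.40025482 -6.98754795] 0.029715115825724434
0.06 [[264.43158196 127.65115046]] [[547.70885069 212.75974375]]
0.11 [[266.94990894 103.73835931]] [[543.58182448 180.68635726]]
0.12 [[267.46233171  98.85964083]] [[542.74250124 174.08852082]]
```

View pics/s5.png

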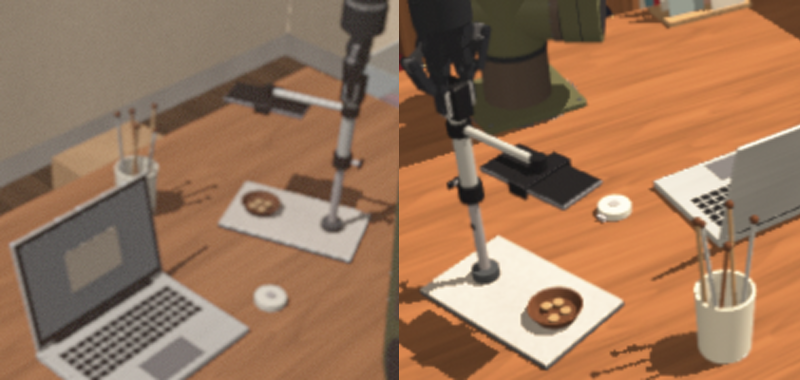

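Call:
drive_tool:
  deltas:
    - [1,[0,0,-2],0]
    - [1,[0,0,-2],0]
    - [1,[0,0,-2],0]
    - [1,[0,0,-2],0]
    - [1,[0,0,-2],0]
    - [1,[0,0,-2],0]
  force: 38

```text
t: 10.2
position: [0.4932, -0.2463, 0.2921]
eef_rot: [0.98, 0.2, 0.0, -0.0]
contact_force: [7.6, -2.9, -15.1]
finger_gap: 0.0297
```

The column is against its end stop: another 2 mm of commanded lift raised the downward force from 7 to 15 N and moved the tool only 0.3 mm. The button is still squeezed, with the fingers 29.7 mm apart.

```bash
python3 -c "
from h import *
print(workorder.sign_off()); s=telemetry.get_state(); print(s['t'],s['position'],s['contact_force'],s['finger_gap'])"
```

```text
the job is handed in; nothing more can be done
None
the job is handed in; nothing more can be done
```

The laptop screen is open to about 104–105° and the phone stand's column is held at its second stop with the release button squeezed. I handed the job in at about 10 s of the 58 s; the hand-in gives no verdict.

- **Screen:** I pushed it open with closed fingertips. Both camera views after I backed off put it at about 104–105°, inside the 95–115° band.
- **Button:** Gripping at about 30 N, the fingers closed to 29.6 mm while the column was still down. That means the button is fully pressed (36 mm out, 30 mm pressed).
- **Column:** I then raised the column about 120 mm in one continuous pull. The phone's position in both views agreed with a 120 mm lift.
- **Holding:** A last 2 mm upward nudge moved the tool only 0.3 mm and raised the downward force from 7 to 15 N, so the column is against its end stop. The grip force is 38 N and the fingers stand 29.7 mm apart.
- **Bystanders:** The dish, needle jar and tape measure look unmoved in the last pictures. The mug was out of frame in that last picture, but the arm did not go near it.

No check failed. The two views put the stand's yaw a degree or two apart, and a small turn before gripping corrected for that.

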